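# Load the photometer's cell and hold its filter selector at the third stop

## Task

Load the sample into the bench photometer: first push the carriage with the glass cell along its slide into the instrument until its spring catch snaps and it is fully home. Then grip the selector knob on top and turn it clockwise from its home end, counting the clicks, to the third stop and not past it; finish while still gripping the knob there, without letting go, with the carriage still home and the other things on the bench left where they are.

Things in the scene. Friction and masses are not known exactly. Their poses are not given: they have to be found in the camera images.
- photometer: Bench photometer, fixed: grey housing 140 (x) x 170 (y) mm, top at z 75 mm, display on its -x face. Origin on the bench under the housing's centre, z up. An open-topped bay 56 mm wide at its -y end (y -85 to -20 mm) takes the cell; a slide bed 56 mm wide, 18 mm high, runs out of it to y = -203 mm. Knob axis: x 0, y +35 mm. Studs round the knob mark the stops, a longer raised bar marks home.
- carriage (a joint): Travel of the sample carriage towards the instrument's +y, m: 0 fully out, 0.060 fully home (end stop). Starts 0 to 20 mm along. About 1 N of friction; near 0.050 a spring ball meets a rib and the push rises to about 7 N; at 0.055 it snaps over and the spring presses it home to 0.060, where it stays.
- push_face (a point): Centre of the outer (-y) face of the carriage's upright aluminium push plate, 36.5 mm above the bench; axes parallel to the instrument's. The plate is 34 mm wide (x), 8 mm thick (y, inward from this face), top 59.5 mm above the bench. Push towards instrument +y; home, this face is at instrument x 0, y -115 mm. The glass cell stands 55 mm further in, top 75 mm above the bench.
- selector (a joint): Angle of the selector knob in rad, growing clockwise seen from above: 0 at home (solid end stop), then click stops every 0.3927 rad (22.5 degrees): 0.393, 0.785, 1.178 (the third), 1.571, 1.963 (end). A spring ball draws it into each stop; about 0.12 N m takes it over a click. It starts at home.
- knob_centre (a point): Point on the knob's axis in the middle of its grip bar, 95 mm above the bench. The point turns with the knob: its x axis points along the bar towards the pointer end; at home that is 236.25 degrees counterclockwise (seen from above) from the instrument's +x axis.
- knob: The black knob, turning with the selector: a round skirt 44 mm across, 77 to 84 mm above the bench, and on it an upright bar 44 mm long (its own x), 14 mm thick (its own y), up to 106.5 mm above the bench; pinch the bar across its 14 mm. A small nib and a steel line at one end of the bar are the pointer. Origin on the axis, 77 mm above the bench.
- beaker: Bystander, leave where it is: small glass beaker, 53 mm across, 68 mm tall, standing close behind the slide bed; origin in the middle of its underside.
- petri_dish: Bystander, leave where it is: shallow round glass dish, 60 mm across, 12 mm tall, lying close in front of the instrument; origin in the middle of its underside.
- litmus_box: Bystander, leave where it is: small flat yellow card box, 42x75x14 mm; origin in the middle of its underside.
- marker: Bystander, leave where it is: white marker pen with dark cap, 126 mm long, 12 mm thick, lying along its own y axis; origin in the middle of its underside.
- tweezers: Bystander, leave where it is: steel tweezers, 123 mm long, 10 mm high, lying along their own y axis; origin in the middle of its underside.
- conical_flask: Bystander, leave where it is: small conical glass flask, 52 mm across, 88 mm tall; origin in the middle of its underside.

How it is judged:
By the outcome, as a careful person would: the job done as asked, in the order asked, and still so for the second after the job is handed in, while the arm keeps its last pose, push and grip.
It also fails if it takes over 48 s, if anything falls off the work surface, if the arm or the gripper's body presses on something with over 40 N, if the wrist force passes 120 N, or if a joint passes its speed limit or range.

## Robot

A 6-joint arm with a two-finger parallel gripper is mounted at the origin on a cart in front of the work surface, level with it; the furniture and walls round the work are solid. World frame = base frame: x ahead of the robot, y to its left, z up, the work surface at z = 0. Lengths are in m, angles in rad, forces in N, time in s.
With the tool pointing down it reaches from about 0.25 to 0.775 m from the base axis. Payload 4 kg.
Tool frame: the origin (TCP) lies at the very end of the fingers, on their centre line; the grasp point (between the pads) lies 19 mm behind it (robot.grip_depth is the distance from the TCP to the grasp point, in m); z points along the fingers, y is the line along which they close (so a half turn about z gives the same grasp; the last joint's range is limited). The gripper opens to 94 mm and grips with 3 to 60 N. Pads are 16 mm wide; open, the fingers measure 119 mm over their backs; the gripper's body (75 mm by 177 mm) begins 78 mm behind the grasp point.
Start: joints at [1.177, 0.087, 1.371, -0, 1.684, -0.103], TCP at [0.158, 0.527, 0.206] pointing down, gripper open.
Joint ranges: [-3.1, 3.1], [-0.76, 2.03], [0.27, 2.55], [-1.08, 4.22], [0.17, 2.65], [-2.57, 2.57]. Speed limits (rad/s): [2.79, 2.79, 3.14, 3.14, 3.14, 3.14].

## Interface

Orientations are given as a rotation vector (axis times angle).
In Python, from workcell import robot gives the robot as it stands. The module is installed in compiled form; this text tells all that it offers.
- The arm moves only by the shell command python3 -m jog 'ROWS' [FORCE]. ROWS is JSON, a list of rows, each an object with "angular": the turn, a rotation vector about the tool's x, y, z in degrees, a list of three; "delta_pos": the shift along the tool's x, y, z in cm, a list of three; "jaw": the finger opening in cm, from 0 to 9.4. A call has 1 to 12 rows; each row shifts and turns the commanded pose from where the row before left it, along the tool's axes as they then stand; what a row does not reach is not made up. A row lasts 1/8 s, in which the tool goes at most 62.5 mm and 10.7 degrees, less where a joint would pass 70% of its speed; a pose out of reach is approached as far as the arm can. A call is refused whole if a number of a shift passes 6.25 or a number of a turn 10.7, either way. A call with a gripper value outside its range is refused whole. The fingers move at their own pace and stop on an object; FORCE is the grip in N (left out, the last holds). Time passes only in rows, so rows that do not move let the fingers close. It gives the time, the measured TCP pose, the force, the opening and the grip force at its end, in the units of the state.
- robot.read_state(): the state, without advancing time (a new reading comes with each control period).
- robot.camera(name): name is "side" or "top"; returns (picture, depth): 400x640x3 uint8, blue, green, red; 400x640 float32, m along the optical axis (not along the pixel's ray), 0 where there is no reading.
- robot.camera_model(name): a dict with "intrinsics" (3x3 intrinsics, pixels), "distortion" ([k1, k2, p1, p2, k3] as OpenCV has them; the pictures are not rectified), "eye" and "attitude" of the camera in the world. Camera axes: x right, y down, z forward; pixel columns grow to the right and rows downward; lengths in m; the calibration is good to about 2 mm. A picture is of the moment at which its call begins. camera_model takes no time and is no camera call.
- robot.sign_off(): hands the job in; it is judged then, once.
The state is a dict: "time_s": time; "joints": joint angles; "joint_vel": joint speeds; "joint_efforts": joint torques, N m; "position": TCP position; "orientation": TCP orientation; "contact_force": force on the tool from outside, world axes, zero at the start; "torque": the same for the moment, N m; "width": finger opening in m; "gripper_force": force on a finger pad.
Only numpy, scipy, OpenCV 4.12 (cv2) and the standard library are available. Lean on these libraries where they do the work, as an engineer would, in place of code of your own. Each camera call takes 0.05 s, during which the arm holds its last target. There are 200 camera calls.

## Working session

There is one attempt and no reset: what is moved stays moved. The work goes in short steps, Python scripts to look and compute and a shell command to move; the robot and the scene stay as the last step left them, time stands still between calls to the robot, and variables do not carry over. Pictures are saved under pics/ and viewed, at most 10 in all, crops included, and the job is handed in when it is done.

```bash
mkdir -p pics
cat > h.py <<'E'
import numpy as np, cv2
from workcell import robot
from scipy.spatial.transform import Rotation as R
def att(m):
    a=np.array(m["attitude"],float)
    return a if a.shape==(3,3) else (R.from_rotvec(a).as_matrix() if a.size==3 else R.from_quat(a).as_matrix())
def ray(m,uv):
    K=np.array(m["intrinsics"]);D=np.array(m["distortion"])
    p=cv2.undistortPoints(np.array(uv,float).reshape(-1,1,2),K,D).reshape(-1,2)
    return np.c_[p,np.ones(len(p))]
def onplane(m,uv,z):
    d=ray(m,uv)@att(m).T; e=np.array(m["eye"]); return e+d*((z-e[2])/d[:,2])[:,None]
def cloud(m,depth):
    h,w=depth.shape; u,v=np.meshgrid(np.arange(w),np.arange(h))
    d=ray(m,np.stack([u.ravel(),v.ravel()],1)); P=(d*depth.reshape(-1,1))@att(m).T+np.array(m["eye"])
    return P.reshape(h,w,3)
def grab(n,tag):
    i,d=robot.camera(n); np.savez(f"{n}_{tag}.npz",i=i,d=d); cv2.imwrite(f"pics/{n}_{tag}.png",i); return i,d
E
python3 - <<'E'
from h import *
for n in("side","top"):
    m=robot.camera_model(n);print(n,m); i,d=grab(n,"a");print(d[d>0].min(),d.max())
print(robot.read_state())
E
```

```text
side {'intrinsics': array([[413.24653329,   0.        , 314.07387096],
       [  0.        , 413.24653329, 200.64665268],
       [  0.        ,   0.        ,   1.        ]]), 'distortion': array([-0.06623158,  0.        ,  0.        ,  0.        ,  0.        ]), 'eye': array([0.53452803, 1.01585725, 0.9567129 ]), 'attitude': array([ 0.00821459, -2.82177528,  1.35155531])}
0.57778496 3.2854831
top {'intrinsics': array([[405.64609284,   0.        , 323.25605644],
       [  0.        , 405.64609284, 194.16730358],
       [  0.        ,   0.        ,   1.        ]]), 'distortion': array([0.02023771, 0.        , 0.        , 0.        , 0.        ]), 'eye': array([ 0.32795638, -0.05150879,  1.16677171]), 'attitude': array([-2.09886969,  2.15321171, -0.19053352])}
0.5680919 2.1648698
{'time_s': 0.1, 'joints': array([ 1.17691770e+00,  8.79285104e-02,  1.37209834e+00, -2.43458103e-05,
        1.68358286e+00, -1.03117242e-01]), 'joint_vel': array([ 0.00037734, -0.00194756, -0.00366484, -0.00091102,  0.00039   ,
       -0.00037195]), 'joint_efforts': array([ 2.12350868e-03, -3.41253269e+01, -3.03301084e+01,  7.19622569e-02,
        3.04856314e-02, -8.91767445e-05]), 'position': array([0.15750842, 0.52645488, 0.20439772]), 'orientation': array([-4.55055277e-01, -3.10798168e+00,  3.07994459e-03]), 'contact_force': array([ 0.23008498, -0.04571693, -0.87992274]), 'torque': array([0.01328912, 0.00374758, 0.01213059]), 'gripper_force': 0.0, 'width': 0.0940634539820777}
```

View pics/top_a.png

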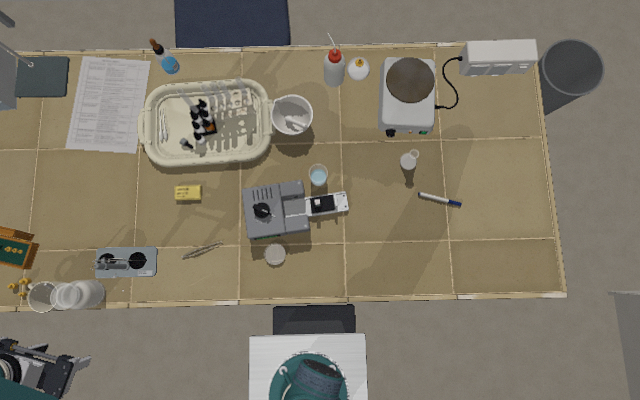

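View pics/side_a.png

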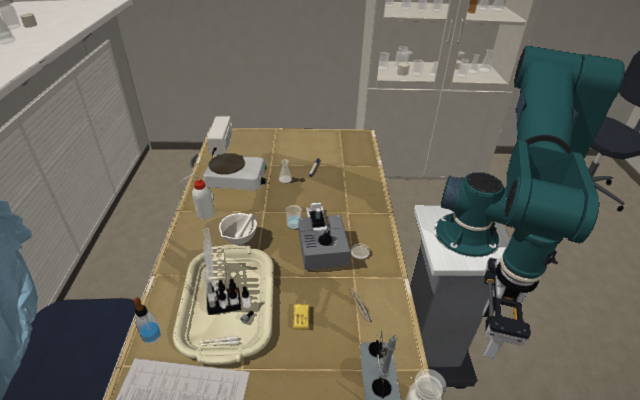

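The top view shows the housing at px (245–310, 180–240), with the knob at (262,210). The bed runs right to (348,205), the beaker is at (318,176) and the dish at (275,255). The side view shows the knob at (325,238) and the carriage at (317,213). Next I'll measure them.

```bash
cat > meas.py <<'E'
from h import *
import sys
tag=sys.argv[1]
for n,roi in(("top",(225,150,365,275)),("side",(270,180,380,280))):
    f=np.load(f"{n}_{tag}.npz");m=robot.camera_model(n);C=cloud(m,f["d"])
    z=C[...,2]; M=np.zeros(z.shape,bool); x0,y0,x1,y1=roi; M[y0:y1,x0:x1]=1
    bench=np.median(z[M&(abs(z)<.012)]);print(n,"bench z",bench)
    for nm,lo,hi in(("housing",.068,.080),("knobtop",.100,.113),("cell/plate",.05,.066),("bed",.012,.03)):
        k=(M&(z>lo)&(z<hi)).astype(np.uint8)
        nc,l,s,c=cv2.connectedComponentsWithStats(k)
        for j in range(1,nc):
            if s[j,4]<12: continue
            P=C[l==j]; r=cv2.minAreaRect((P[:,:2]*1000).astype(np.float32))
            print(nm,"px",c[j].round(),"n",s[j,4],"mean",P.mean(0).round(4),"rect",np.round(r[0],1),np.round(r[1],1),round(r[2],1))
    cv2.imwrite(f"pics/{n}_{tag}_crop.png",cv2.resize(f["i"][y0:y1,x0:x1],None,fx=5,fy=5,interpolation=cv2.INTER_CUBIC))
E
python3 meas.py a
```

```text
top bench z -0.0005703678723327776
housing px [272. 210.] n 2429 mean [0.4882 0.087  0.0746] rect [491.   80.3] [140.4 169.7] 7.6
housing px [317. 202.] n 24 mean [ 0.5062 -0.0348  0.0738] rect [506.  -34.6] [11.  12.7] 89.0
knobtop px [260. 209.] n 86 mean [0.4859 0.1145 0.106 ] rect [486.2 114.9] [44.2 13.1] 61.9
cell/plate px [317. 168.] n 47 mean [ 0.6034 -0.0369  0.0605] rect [599.4 -38.3] [29.3 48.8] 8.9
cell/plate px [293. 196.] n 28 mean [0.5262 0.0306 0.0576] rect [526.2  31.4] [ 4.2 62.6] 10.5
cell/plate px [335. 200.] n 38 mean [ 0.5124 -0.0856  0.0583] rect [513.2 -85.6] [34.   7.6] 7.2
cell/plate px [266. 237.] n 41 mean [0.4156 0.1058 0.059 ] rect [415.8 105.2] [ 3.3 68.4] 7.7
bed px [244. 156.] n 319 mean [0.6543 0.1769 0.0235] rect [656.8 172.7] [ 34.1 123.8] 7.8
bed px [318. 175.] n 153 mean [ 0.5933 -0.0387  0.0243] rect [593.3 -38.5] [38.9 38. ] 50.3
bed px [319. 184.] n 17 mean [ 0.5678 -0.0398  0.0222] rect [569.2 -37.5] [40.6 11.3] 84.7
bed px [314. 205.] n 650 mean [ 0.506  -0.0258  0.017 ] rect [506.4 -29.4] [ 57.1 182.8] 6.6
side bench z -0.000687490805746704
[... 422 characters left out ...]
906 -0.0416  0.0581] rect [590.4 -41. ] [43.8 53.6] 1.4
cell/plate px [318. 214.] n 20 mean [ 0.5088 -0.0327  0.0581] rect [508.  -34.4] [12.4 17.7] 16.5
cell/plate px [327. 257.] n 172 mean [0.4836 0.1632 0.058 ] rect [482.1 163. ] [138.9  10.7] 6.3
bed px [309. 212.] n 34 mean [ 0.5374 -0.088   0.0197] rect [535.1 -82.3] [12.5 66.6] 11.9
bed px [320. 225.] n 100 mean [ 0.4991 -0.0196  0.0194] rect [503.4 -32.5] [46.8 76.3] 8.8
bed px [293. 224.] n 46 mean [ 0.5932 -0.0204  0.0214] rect [595.  -22.1] [14.9 40.5] 76.2
bed px [271. 269.] n 76 mean [0.6481 0.186  0.0263] rect [648.1 182.4] [ 9.2 89. ] 4.6
bed px [326. 265.] n 178 mean [0.4848 0.1634 0.0214] rect [482.3 163.7] [138.1  10.6] 5.2
```

View pics/top_a_crop.png

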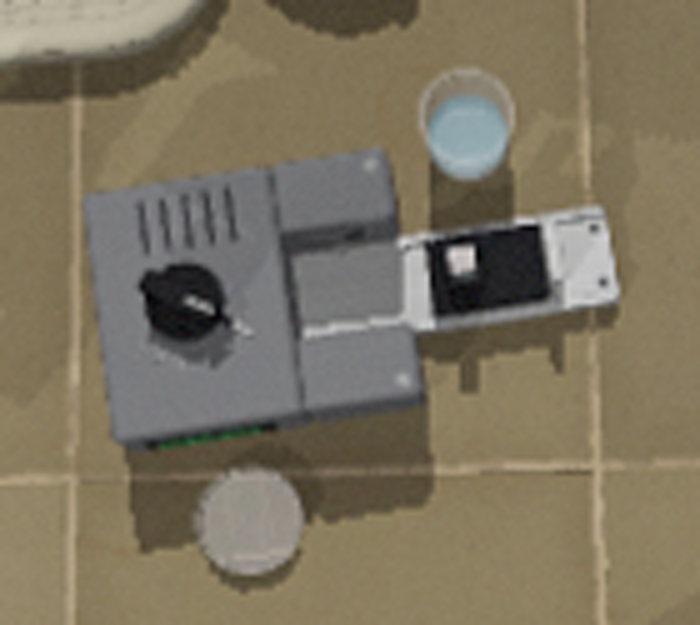

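View pics/side_a_crop.png

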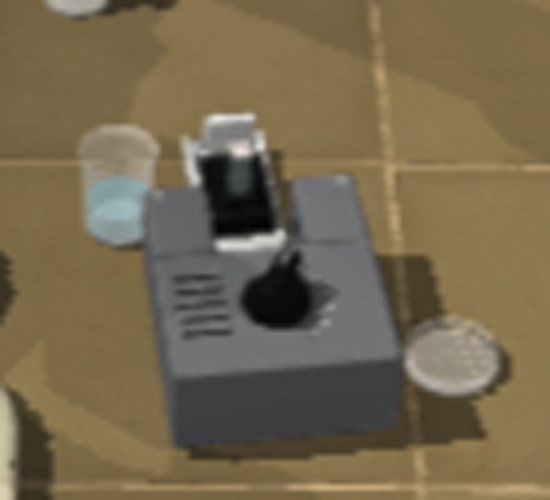

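The two views agree. The housing centre is at about (491, 80.5) mm with yaw +7.4°, and the knob axis is at about (487, 115.5). The bar top is at z 106 and lies at 63–64° in world, where home should be 243.65−180. The plate centre is at about (514, −85.7), so the carriage is roughly 3.5 mm along. I'll move over to the push side with the fingers closed.

```bash
cat > go.py <<'E'
# usage: go.py x y z yaw_of_tool_y  (mm, deg) -> needed shift in tool axes (cm) now, and turn about tool z (deg)
from h import *
import sys
x,y,z,yaw=map(float,sys.argv[1:5])
s=robot.read_state(); Rt=R.from_rotvec(s["orientation"]); p=np.array(s["position"])
M=Rt.as_matrix(); cy=np.degrees(np.arctan2(M[1,1],M[0,1]))
T=np.c_[[np.sin(np.radians(yaw)),-np.cos(np.radians(yaw)),0],[np.cos(np.radians(yaw)),np.sin(np.radians(yaw)),0],[0,0,-1]]
print("t",s["time_s"],"pos",(p*1000).round(1),"yaw",cy.round(2),"joints",s["joints"].round(2),"F",s["contact_force"].round(1),"w",s["width"],s["gripper_force"])
print("shift cm now-axes",(M.T@(np.array([x,y,z])/1000-p)*100).round(2)," in target axes",(T.T@(np.array([x,y,z])/1000-p)*100).round(2),"turn",np.degrees((Rt.inv()*R.from_matrix(T)).as_rotvec()).round(2))
E
python3 -m jog '[{"angular":[0,0,0],"delta_pos":[-2,-2,0],"jaw":0},{"angular":[0,0,0],"delta_pos":[-4,-3.8,0],"jaw":0},{"angular":[0,0,0],"delta_pos":[-4,-3.8,0],"jaw":0},{"angular":[0,0,0],"delta_pos":[-4,-3.8,0],"jaw":0},{"angular":[0,0,0],"delta_pos":[-4,-3.8,0],"jaw":0},{"angular":[0,0,0],"delta_pos":[-4,-3.8,0],"jaw":0},{"angular":[0,0,0],"delta_pos":[-4,-3.8,0],"jaw":0},{"angular":[0,0,0],"delta_pos":[-4,-3.8,0],"jaw":0},{"angular":[0,0,0],"delta_pos":[-4,-3.8,0],"jaw":0},{"angular":[0,0,0],"delta_pos":[-4,-3.8,0],"jaw":0},{"angular":[0,0,0],"delta_pos":[-4,-3.8,0],"jaw":0},{"angular":[0,0,0],"delta_pos":[-4,-3.8,0],"jaw":0}]' 30
python3 go.py 518 -123 150 7.4
```

```text
time_s: 1.6
position: [0.4732, -0.0263, 0.205]
orientation: [-0.456, -3.108, -0.001]
contact_force: [0.3, 0.1, -0.4]
width: 0.0007
gripper_force: 0.0
t 1.6 pos [473.2 -26.3 205. ] yaw 73.32 joints [-0.18 -0.08  1.54  0.    1.68 -1.46] F [ 0.3  0.1 -0.4] w 0.0006994167015169706 0.0Traceback (most recent call last):
  File "go.py", line 9, in <module>
    print("shift cm now-axes",(M.T@(np.array([x,y,z])/1000-p)*100).round(2)," in target axes",(T.T@(np.array([x,y,z])/1000-p)*100).round(2),"turn",np.degrees((Rt.inv()*R.from_matrix(T)).as_rotvec()).round(2))
                                                                                                                                                                        ~~~~~~~~~~~~~^^^
  File "scipy/spatial/transform/_rotation.pyx", line 1143, in scipy.spatial.transform._rotation.Rotation.from_matrix
ValueError: Non-positive determinant (left-handed or null coordinate frame) in rotation matrix 0: [[ 0.1287956   0.99167116  0.        ]
 [-0.99167116  0.1287956   0.        ]
 [ 0.          0.         -1.        ]].
```

```bash
sed -i 's/\[np.sin(np.radians(yaw)),-np.cos(np.radians(yaw)),0\]/[-np.sin(np.radians(yaw)),np.cos(np.radians(yaw)),0]/' go.py
python3 -m jog '[{"angular":[0,0,0],"delta_pos":[-2.4,-2.7,0],"jaw":0},{"angular":[0,0,0],"delta_pos":[-2.4,-2.7,0],"jaw":0},{"angular":[0,0,0],"delta_pos":[-2.3,-2.6,0],"jaw":0},{"angular":[0,0,9.4],"delta_pos":[0,0,0],"jaw":0},{"angular":[0,0,9.4],"delta_pos":[0,0,0],"jaw":0},{"angular":[0,0,9.4],"delta_pos":[0,0,0],"jaw":0},{"angular":[0,0,9.4],"delta_pos":[0,0,0],"jaw":0},{"angular":[0,0,9.4],"delta_pos":[0,0,0],"jaw":0},{"angular":[0,0,9.4],"delta_pos":[0,0,0],"jaw":0},{"angular":[0,0,9.4],"delta_pos":[0,0,0],"jaw":0},{"angular":[0,0,0],"delta_pos":[0,0,0],"jaw":0}]'
python3 go.py 518 -123 32 7.4
```

```text
time_s: 2.98
position: [0.5176, -0.1215, 0.2049]
orientation: [-2.068, -2.364, 0.001]
contact_force: [-0.2, 0.4, -0.5]
width: 0.0006
gripper_force: 0.0
t 2.975 pos [ 517.6 -121.5  204.9] yaw 7.65 joints [-0.34  0.05  1.41  0.    1.68 -0.47] F [-0.2  0.4 -0.5] w 0.0006004594171084036 0.0
shift cm now-axes [-0.17  0.04 17.29]  in target axes [-0.16  0.02 17.29] turn [-0.06 -0.03  0.25]
```

```bash
python3 -m jog '[{"angular":[0,0,0],"delta_pos":[-0.2,0,2],"jaw":0},{"angular":[0,0,0],"delta_pos":[0,0,4],"jaw":0},{"angular":[0,0,0],"delta_pos":[0,0,4],"jaw":0},{"angular":[0,0,0],"delta_pos":[0,0,3],"jaw":0},{"angular":[0,0,0],"delta_pos":[0,0,2.3],"jaw":0},{"angular":[0,0,0],"delta_pos":[0,0,1.5],"jaw":0},{"angular":[0,0,0],"delta_pos":[0,0,0.5],"jaw":0},{"angular":[0,0,0],"delta_pos":[0,0,0],"jaw":0}]'
python3 go.py 508 -53 32 7.4
python3 -c "
from h import *
import meas" b 2>/dev/null
python3 - <<'E'
from h import *
for n in("side",):
    i,d=grab(n,"b"); cv2.imwrite("pics/side_b_crop.png",cv2.resize(i[150:290,260:400],None,fx=4,fy=4,interpolation=cv2.INTER_CUBIC))
E
```

```text
time_s: 3.98
position: [0.5185, -0.1236, 0.0328]
orientation: [2.07, 2.363, 0.0]
contact_force: [1.1, 0.4, -0.5]
width: 0.0005
gripper_force: 0.0
t 3.975 pos [ 518.5 -123.6   32.8] yaw 7.57 joints [-0.34  0.15  1.65  0.    1.34 -0.47] F [ 1.1  0.4 -0.5] w 0.0005473565842829535 0.0
shift cm now-axes [ 7.14 -0.11  0.08]  in target axes [ 7.14 -0.13  0.08] turn [0.03 0.01 0.17]
```

View pics/side_b_crop.png

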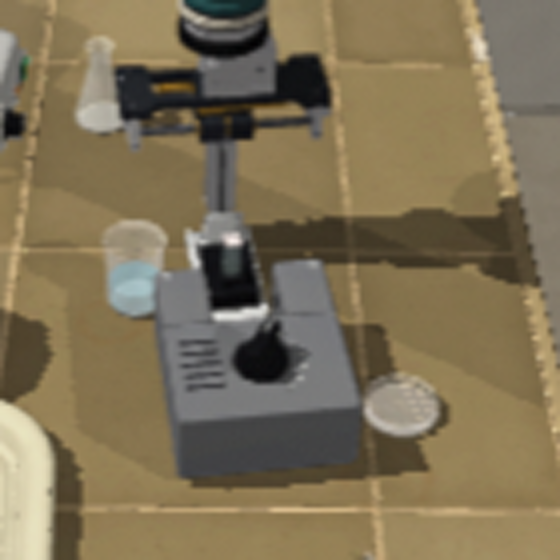

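The fingers hang centred just behind the plate (fingers at crop (222,180), plate at (225,225)), clear of the beaker and flask. Starting the push.

```bash
python3 -m jog '[{"angular":[0,0,0],"delta_pos":[1.2,-0.1,0],"jaw":0},{"angular":[0,0,0],"delta_pos":[0.8,0,0],"jaw":0},{"angular":[0,0,0],"delta_pos":[0.5,0,0],"jaw":0},{"angular":[0,0,0],"delta_pos":[0.5,0,0],"jaw":0},{"angular":[0,0,0],"delta_pos":[0.5,0,0],"jaw":0},{"angular":[0,0,0],"delta_pos":[0.5,0,0],"jaw":0},{"angular":[0,0,0],"delta_pos":[0.5,0,0],"jaw":0},{"angular":[0,0,0],"delta_pos":[0.5,0,0],"jaw":0},{"angular":[0,0,0],"delta_pos":[0.5,0,0],"jaw":0},{"angular":[0,0,0],"delta_pos":[0.5,0,0],"jaw":0},{"angular":[0,0,0],"delta_pos":[0.5,0,0],"jaw":0}]'
python3 go.py 507 -41.5 32 7.4
```

```text
time_s: 5.4
position: [0.5086, -0.0589, 0.0325]
orientation: [2.071, 2.363, 0.0]
contact_force: [0.5, -1.3, 0.6]
width: 0.0005
gripper_force: 0.5
t 5.4 pos [508.6 -58.9  32.5] yaw 7.54 joints [-0.23  0.1   1.7   0.    1.33 -0.36] F [ 0.5 -1.3  0.6] w 0.0005499607412762638 0.4594038426876068
shift cm now-axes [1.75 0.07 0.05]  in target axes [1.75 0.06 0.05] turn [ 0.   -0.    0.14]
```

```bash
python3 -m jog '[{"angular":[0,0,0],"delta_pos":[0.4,0,0],"jaw":0},{"angular":[0,0,0],"delta_pos":[0.3,0,0],"jaw":0}]'; python3 go.py 507 -41.5 32 7.4
```

```text
time_s: 5.65
position: [0.5078, -0.0535, 0.0325]
orientation: [2.069, 2.361, -0.003]
contact_force: [0.3, -5.4, 0.2]
width: 0.0005
gripper_force: 2.6
t 5.65 pos [507.8 -53.5  32.5] yaw 7.56 joints [-0.21  0.1   1.71 -0.    1.33 -0.35] F [ 0.3 -5.4  0.2] w 0.0005056598313510933 2.558787642046809
shift cm now-axes [1.2  0.07 0.04]  in target axes [1.2  0.07 0.05] turn [-0.    0.18  0.16]
```

```bash
python3 -m jog '[{"angular":[0,0,0],"delta_pos":[0.2,0,0],"jaw":0},{"angular":[0,0,0],"delta_pos":[0.2,0,0],"jaw":0}]'; python3 -m jog '[{"angular":[0,0,0],"delta_pos":[0.2,0,0],"jaw":0}]';python3 -m jog '[{"angular":[0,0,0],"delta_pos":[0.2,0,0],"jaw":0}]'; python3 -m jog '[{"angular":[0,0,0],"delta_pos":[0.2,0,0],"jaw":0}]'; python3 go.py 507 -41.5 32 7.4
```

```text
time_s: 5.9
position: [0.507, -0.0476, 0.0324]
orientation: [-2.07, -2.361, -0.001]
contact_force: [0.6, 0.9, 0.0]
width: 0.0007
gripper_force: 0.0
time_s: 6.02
position: [0.5065, -0.0454, 0.0322]
orientation: [-2.069, -2.361, -0.001]
contact_force: [0.0, -0.1, 0.8]
width: 0.0006
gripper_force: 0.3
time_s: 6.15
position: [0.5065, -0.0452, 0.0322]
orientation: [2.069, 2.362, -0.003]
contact_force: [1.3, -6.5, -1.7]
width: 0.0004
gripper_force: 3.1
time_s: 6.28
position: [0.5065, -0.0451, 0.0323]
orientation: [2.068, 2.36, -0.007]
contact_force: [0.9, -11.5, -1.4]
width: 0.0008
gripper_force: 5.5
t 6.275 pos [506.5 -45.1  32.3] yaw 7.55 joints [-0.2   0.1   1.71 -0.01  1.33 -0.33] F [  0.9 -11.5  -1.4] w 0.0008006455750620271 5.505727976560593
shift cm now-axes [0.35 0.1  0.03]  in target axes [0.35 0.1  0.03] turn [-0.03  0.35  0.15]
```

The force rose to about 5 N, dropped to zero at the snap, then went hard against the end stop, so the carriage is home. I'll back off, lift, and turn towards the knob's pinch direction.

```bash
python3 -m jog '[{"angular":[0,0,0],"delta_pos":[-1,0,0],"jaw":0},{"angular":[0,0,0],"delta_pos":[-2,0,0],"jaw":0},{"angular":[0,0,0],"delta_pos":[0,0,-3],"jaw":0},{"angular":[0,0,0],"delta_pos":[0,0,-5],"jaw":0},{"angular":[0,0,0],"delta_pos":[0,0,-5],"jaw":0},{"angular":[0,0,0],"delta_pos":[0,0,-3],"jaw":4},{"angular":[0,0,8.5],"delta_pos":[0,0,0],"jaw":4},{"angular":[0,0,8.5],"delta_pos":[0,0,0],"jaw":4},{"angular":[0,0,8.5],"delta_pos":[0,0,0],"jaw":4},{"angular":[0,0,8.5],"delta_pos":[0,0,0],"jaw":4},{"angular":[0,0,0],"delta_pos":[0,0,0],"jaw":4}]'
python3 -c "
from h import *
grab('side','c');grab('top','c')"; python3 meas.py c | grep -E "bench|housing|knob|plate"; python3 go.py 487 115.5 190 -26.35
```

```text
time_s: 7.65
position: [0.5104, -0.0728, 0.1925]
orientation: [-2.67, -1.655, -0.0]
contact_force: [-0.7, 0.4, 0.1]
width: 0.0398
gripper_force: 0.0
top bench z -0.0005536384333498789
housing px [263. 209.] n 1651 mean [0.4915 0.1125 0.0746] rect [488.2 101. ] [140.3 128.3] 7.9
housing px [302. 192.] n 12 mean [0.5358 0.0047 0.0736] rect [535.8   3.8] [ 6.8 14.6] 77.5
housing px [301. 223.] n 228 mean [0.4486 0.01   0.0743] rect [450.4  13.2] [41.6 47.6] 6.8
knobtop px [261. 209.] n 88 mean [0.4857 0.1144 0.1055] rect [485.8 114.2] [43.5 13.7] 63.9
cell/plate px [264. 237.] n 32 mean [0.4147 0.1126 0.0593] rect [415.1 110.4] [ 3.  57.7] 7.4
side bench z -0.0006877746025641951
housing px [324. 237.] n 1348 mean [0.4922 0.0963 0.0744] rect [493.1  79.1] [139.1 176. ] 7.5
housing px [321. 221.] n 16 mean [0.5006 0.0207 0.0725] rect [500.8  19.1] [16.5  9.7] 89.5
knobtop px [325. 234.] n 55 mean [0.4881 0.1172 0.1054] rect [487.2 113.6] [45.7 14.9] 65.4
cell/plate px [294. 212.] n 102 mean [ 0.5903 -0.0409  0.0582] rect [588.4 -39.2] [51.  55.5] 14.4
cell/plate px [319. 215.] n 33 mean [ 0.5057 -0.0288  0.0566] rect [506.7 -28.2] [32.7 11.8] 14.3
cell/plate px [320. 225.] n 16 mean [0.5009 0.0243 0.0573] rect [500.5  24.6] [ 6.9 10.3] 83.6
cell/plate px [327. 256.] n 176 mean [0.4814 0.163  0.0581] rect [482.  162.1] [139.1   9.8] 7.2
t 7.75 pos [510.4 -72.5 192.4] yaw -26.36 joints [-0.25  0.01  1.47  0.    1.65  0.21] F [-0.1 -0.5 -0.4] w 0.03983395194240408 0.0
shift cm now-axes [ 15.81 -10.44   0.25]  in target axes [ 15.81 -10.44   0.24] turn [-0.02 -0.02 -0.01]
```

The plate is now at local y ≈ −110 (face −114, expected −115), which confirms it is home. I'll move over the knob and lower partway.

```bash
python3 -m jog '[{"angular":[0,0,0],"delta_pos":[2,-1.4,0],"jaw":4},{"angular":[0,0,0],"delta_pos":[4,-2.6,0],"jaw":4},{"angular":[0,0,0],"delta_pos":[4,-2.6,0],"jaw":4},{"angular":[0,0,0],"delta_pos":[4,-2.6,0],"jaw":4},{"angular":[0,0,0],"delta_pos":[1.8,-1.2,0],"jaw":4},{"angular":[0,0,0],"delta_pos":[0,0,2],"jaw":4},{"angular":[0,0,0],"delta_pos":[0,0,3],"jaw":4},{"angular":[0,0,0],"delta_pos":[0,0,2],"jaw":4},{"angular":[0,0,0],"delta_pos":[0,0,0],"jaw":4}]'
python3 go.py 486.7 115.2 88 -26.35
python3 -c "
from h import *
i,d=grab('side','d'); cv2.imwrite('pics/side_d_crop.png',cv2.resize(i[150:290,260:400],None,fx=4,fy=4,interpolation=cv2.INTER_CUBIC))"
```

```text
time_s: 8.88
position: [0.4863, 0.1154, 0.1206]
orientation: [-2.668, -1.655, 0.006]
contact_force: [0.1, -0.2, 0.2]
width: 0.0399
gripper_force: 0.0
t 8.875 pos [486.3 115.4 120.6] yaw -26.39 joints [0.12 0.01 1.62 0.   1.52 0.58] F [ 0.1 -0.2  0.2] w 0.03986551948775249 0.0
shift cm now-axes [0.01 0.06 3.26]  in target axes [-0.    0.05  3.26] turn [-0.21  0.12 -0.04]
```

View pics/side_d_crop.png

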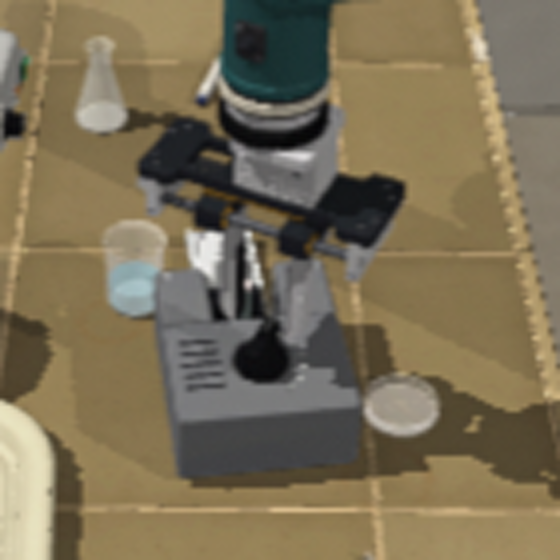

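The two fingers straddle the bar (tips at crop (240,300) and (290,335), bar at (268,335)). I'll lower to z 88 mm and close gently.

```bash
python3 -m jog '[{"angular":[0,0,0],"delta_pos":[0,0,1.5],"jaw":4},{"angular":[0,0,0],"delta_pos":[0,0,1.2],"jaw":4},{"angular":[0,0,0],"delta_pos":[0,0,0.6],"jaw":4},{"angular":[0,0,0],"delta_pos":[0,0,0],"jaw":4}]'; python3 go.py 486.7 115.2 88 -26.35
python3 -m jog '[{"angular":[0,0,0],"delta_pos":[0,0,0],"jaw":2},{"angular":[0,0,0],"delta_pos":[0,0,0],"jaw":1},{"angular":[0,0,0],"delta_pos":[0,0,0],"jaw":1},{"angular":[0,0,0],"delta_pos":[0,0,0],"jaw":1},{"angular":[0,0,0],"delta_pos":[0,0,0],"jaw":1}]' 10; python3 go.py 486.7 115.2 88 -26.35; python3 -c "
from h import *
print(robot.read_state()['torque'])"
```

```text
time_s: 9.43
position: [0.4872, 0.1156, 0.0887]
orientation: [-2.67, -1.654, 0.002]
contact_force: [0.3, -0.9, 0.2]
width: 0.04
gripper_force: 0.0
t 9.425 pos [487.2 115.6  88.7] yaw -26.46 joints [0.12 0.03 1.66 0.   1.45 0.58] F [ 0.3 -0.9  0.2] w 0.04004931941322994 0.0
shift cm now-axes [-0.06 -0.02  0.07]  in target axes [-0.06 -0.02  0.07] turn [-0.07  0.04 -0.11]
time_s: 10.05
position: [0.4889, 0.1152, 0.09]
orientation: [2.669, 1.653, 0.004]
contact_force: [4.5, -2.3, -0.7]
width: 0.0142
gripper_force: 10.0
t 10.05 pos [488.9 115.2  90. ] yaw -26.47 joints [ 0.12  0.03  1.66 -0.    1.45  0.58] F [ 4.5 -2.3 -0.7] w 0.014162844034048 9.996099472045898
shift cm now-axes [-0.1 -0.2  0.2]  in target axes [-0.1 -0.2  0.2] turn [ 0.17 -0.04 -0.12]
[-0.4977401  -0.84393259  0.01246214]
```

```bash
python3 -m jog '[{"angular":[0,0,0],"delta_pos":[0,0.1,0],"jaw":1},{"angular":[0,0,0],"delta_pos":[0,0.06,0],"jaw":1},{"angular":[0,0,0],"delta_pos":[0,0,0],"jaw":1},{"angular":[0,0,0],"delta_pos":[0,0,0],"jaw":1}]' 40; python3 go.py 486.7 115.2 88 -26.35
python3 -m jog '[{"angular":[0,0,3],"delta_pos":[0,0,0],"jaw":1},{"angular":[0,0,3],"delta_pos":[0,0,0],"jaw":1}]'; python3 go.py 486.7 115.2 88 -48.9;  python3 -c "
from h import *
print(robot.read_state()['torque'])"
```

```text
time_s: 10.55
position: [0.489, 0.1152, 0.0899]
orientation: [-2.67, -1.654, -0.001]
contact_force: [0.5, -0.6, 3.4]
width: 0.0133
gripper_force: 40.0
t 10.55 pos [489.  115.2  89.9] yaw -26.45 joints [0.12 0.03 1.66 0.   1.45 0.58] F [ 0.5 -0.6  3.4] w 0.013327119745397773 39.997007846832275
shift cm now-axes [-0.1  -0.21  0.19]  in target axes [-0.1  -0.21  0.19] turn [-0.01 -0.03 -0.1 ]
time_s: 10.8
position: [0.4892, 0.1151, 0.0899]
orientation: [2.755, 1.51, 0.001]
contact_force: [1.8, -1.0, 4.4]
width: 0.014
gripper_force: 40.0
t 10.8 pos [489.2 115.1  89.9] yaw -32.52 joints [0.12 0.03 1.66 0.   1.45 0.69] F [ 1.8 -1.   4.4] w 0.013983074728789582 40.011523962020874
shift cm now-axes [-0.12 -0.22  0.19]  in target axes [-0.18 -0.17  0.19] turn [ 0.02 -0.03 16.38]
[-0.21034737 -0.16248634  0.18256306]
```

```bash
python3 -m jog '[{"angular":[0,0,4],"delta_pos":[0,0,0],"jaw":1},{"angular":[0,0,4],"delta_pos":[0,0,0],"jaw":1}]'; python3 -c "
from h import *
print(robot.read_state()['torque'])"; python3 -m jog '[{"angular":[0,0,4],"delta_pos":[0,0,0],"jaw":1},{"angular":[0,0,4.4],"delta_pos":[0,0,0],"jaw":1},{"angular":[0,0,0],"delta_pos":[0,0,0],"jaw":1}]';python3 go.py 486.7 115.2 88 -48.9;  python3 -c "
from h import *
print(robot.read_state()['torque'])"
```

```text
time_s: 11.05
position: [0.4894, 0.1149, 0.09]
orientation: [2.853, 1.313, 0.001]
contact_force: [2.7, -0.2, 3.7]
width: 0.0138
gripper_force: 40.0
[-0.30659585 -0.23221335  0.01938301]
time_s: 11.42
position: [0.4896, 0.1147, 0.0899]
orientation: [2.94, 1.105, 0.002]
contact_force: [2.5, -1.7, 3.0]
width: 0.0139
gripper_force: 40.0
t 11.425 pos [489.6 114.7  89.9] yaw -48.82 joints [ 0.12  0.03  1.66 -0.    1.45  0.97] F [ 2.5 -1.7  3. ] w 0.013879391522733304 39.99750852584839
shift cm now-axes [-0.18 -0.23  0.19]  in target axes [-0.19 -0.23  0.19] turn [ 0.07 -0.05  0.08]
[-0.42854319 -0.36875736  0.03929199]
```

```bash
T='from h import *;print("TORQUE",robot.read_state()["torque"].round(3))'
python3 -m jog '[{"angular":[0,0,4],"delta_pos":[0,0,0],"jaw":1},{"angular":[0,0,4],"delta_pos":[0,0,0],"jaw":1}]'; python3 -c "$T"; python3 -m jog '[{"angular":[0,0,5],"delta_pos":[0,0,0],"jaw":1},{"angular":[0,0,5],"delta_pos":[0,0,0],"jaw":1},{"angular":[0,0,4.5],"delta_pos":[0,0,0],"jaw":1},{"angular":[0,0,0],"delta_pos":[0,0,0],"jaw":1}]';python3 go.py 486.7 115.2 88 -71.4;  python3 -c "$T"
```

```text
time_s: 11.68
position: [0.4898, 0.1145, 0.0899]
orientation: [3.01, 0.895, 0.002]
contact_force: [3.4, -2.9, 2.6]
width: 0.0137
gripper_force: 40.0
TORQUE [-0.595 -0.475  0.12 ]
time_s: 12.18
position: [0.49, 0.114, 0.09]
orientation: [3.098, 0.509, 0.003]
contact_force: [4.5, -3.5, 2.3]
width: 0.0135
gripper_force: 40.0
t 12.175 pos [490. 114.  90.] yaw -71.32 joints [ 0.12  0.03  1.66 -0.    1.45  1.36] F [ 4.5 -3.5  2.3] w 0.013490885978651673 39.99722421169281
shift cm now-axes [-0.28 -0.22  0.2 ]  in target axes [-0.28 -0.22  0.2 ] turn [ 0.14 -0.09  0.08]
TORQUE [-0.695 -0.554  0.043]
```

```bash
T='from h import *;print("TORQUE",robot.read_state()["torque"].round(3))'
python3 -m jog '[{"angular":[0,0,4],"delta_pos":[0,0,0],"jaw":1},{"angular":[0,0,4],"delta_pos":[0,0,0],"jaw":1}]'; python3 -c "$T"; python3 -m jog '[{"angular":[0,0,5],"delta_pos":[0,0,0],"jaw":1},{"angular":[0,0,5],"delta_pos":[0,0,0],"jaw":1},{"angular":[0,0,4.5],"delta_pos":[0,0,0],"jaw":1},{"angular":[0,0,0],"delta_pos":[0,0,0],"jaw":1}]';python3 go.py 486.7 115.2 88 -93.9;  python3 -c "$T
grab('top','e');grab('side','e')"; python3 meas.py e | grep -E "bench|knob|plate"
```

```text
time_s: 12.42
position: [0.4901, 0.1137, 0.09]
orientation: [3.125, 0.29, 0.004]
contact_force: [4.0, -5.9, 3.2]
width: 0.0135
gripper_force: 40.0
TORQUE [-0.901 -0.511  0.078]
time_s: 12.92
position: [0.4901, 0.1132, 0.09]
orientation: [3.137, -0.105, 0.004]
contact_force: [3.4, -6.0, 3.7]
width: 0.0134
gripper_force: 40.0
t 12.925 pos [490.1 113.2  90. ] yaw -93.84 joints [ 0.12  0.03  1.66 -0.    1.45  1.75] F [ 3.4 -6.   3.7] w 0.013426441963933557 39.99709904193878
shift cm now-axes [-0.36 -0.18  0.19]  in target axes [-0.36 -0.18  0.2 ] turn [ 0.18 -0.15  0.06]
TORQUE [-1.003 -0.568  0.032]
top bench z -0.0005899523702463938
cell/plate px [319. 167.] n 34 mean [ 0.6068 -0.0424  0.0595] rect [604.4 -41.7] [42.1 16.9] 83.0
cell/plate px [299. 195.] n 17 mean [0.5289 0.0145 0.0587] rect [528.7  15.3] [ 5.6 32.3] 18.3
cell/plate px [315. 203.] n 36 mean [ 0.5044 -0.0298  0.059 ] rect [505.7 -29.5] [33.5  7.7] 8.2
cell/plate px [276. 235.] n 16 mean [0.4195 0.0787 0.0591] rect [419.6  77.9] [ 2.9 29.8] 7.2
side bench z -0.0006717338800426575
knobtop px [320. 234.] n 12 mean [0.5043 0.1142 0.1055] rect [504.3 113.8] [14.3  6. ] 89.3
knobtop px [327. 236.] n 40 mean [0.4823 0.1253 0.1057] rect [480.  126.3] [36.8 16. ] 43.3
cell/plate px [293. 208.] n 57 mean [ 0.5913 -0.0589  0.0597] rect [590.8 -56.9] [43.9 20.3] 1.4
cell/plate px [294. 216.] n 47 mean [ 0.5888 -0.0204  0.0577] rect [589.8 -21.5] [43.6 18.3] 0.6
cell/plate px [327. 256.] n 183 mean [0.482  0.1628 0.058 ] rect [482.1 162.5] [138.9   9.3] 6.6
```

View pics/side_e_crop.png

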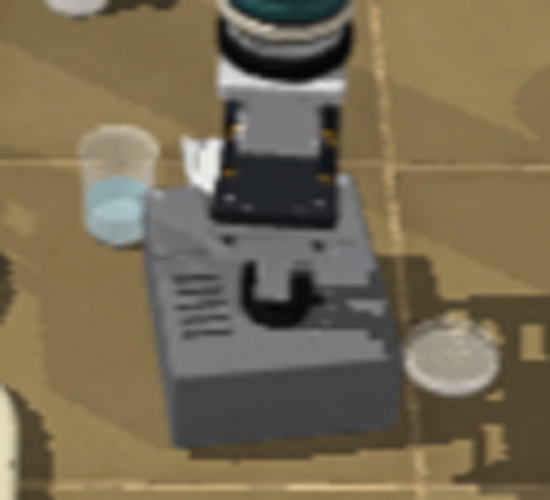

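View pics/top_e_crop.png

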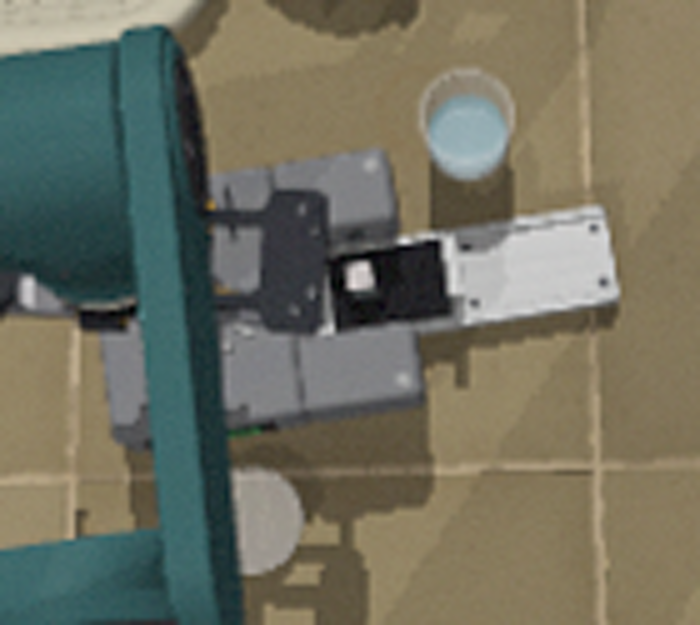

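The crops show the bar gripped along the world x direction with the pointer towards −x (side crop (315,298)). That fits three clicks: yaw −93.8° against −93.9°, with almost no residual torque. The carriage plate is at face y ≈ −115 mm (top crop (455,280)), which is home. The beaker (468,125) and dish (250,520) haven't moved. Handing in.

```bash
python3 -c "
from workcell import robot
print(robot.sign_off())"
```

```text
the job is handed in; nothing more can be done
None
```

The carriage is pushed fully home, the knob is held gripped at the third stop, the beaker and dish have not moved in the pictures (the other bystanders were not re-checked), and the job was handed in at about 13 s of the 48 s allowed.

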